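# Change over the stakes and set the cup up for planishing

## Robot

A 7-joint arm with a two-finger parallel gripper is mounted at the origin on the work surface. World frame = base frame: x ahead of the robot, y to its left, z up, the work surface at z = 0. Lengths are in m, angles in degrees, forces in N, time in s.
With the tool pointing down it reaches from about 0.425 to 0.875 m from the base axis. Payload 4.7 kg.
Tool frame: the origin (TCP) lies midway between the tips of the shut fingers; the grasp point (between the pads) lies 19 mm behind it; z points along the fingers, y is the line along which they close (so a half turn about z gives the same grasp; the last joint's range is limited). The gripper opens to 87 mm and grips with 3 to 60 N. Pads are 19 mm wide; open, the fingers measure 117 mm over their backs; the gripper's body (75 mm by 190 mm) begins 51 mm behind the grasp point.
Start: joints at [77.011, 18.392, -4.016, 83.108, 1.295, 78.541, -3.26], TCP at [0.155, -0.631, 0.223] pointing down, gripper open.
Joint ranges: [-163.93, 163.93], [-17.29, 119.83], [-79.2, 71.16], [3.27, 140.29], [-89.18, 269.18], [5.43, 117.66], [-154.24, 154.24]. Speed limits (degrees/s): [147.25, 147.25, 180, 180, 180, 180, 180].

## Interface

Orientations are given as [roll, pitch, yaw] about the fixed x, y, z axes, in that order (R = Rz(yaw) Ry(pitch) Rx(roll)).
In Python, from cell import env, viewer, boxes_of, masks_of gives the robot as it stands. The module is installed in compiled form; this text tells all that it offers.
- The arm moves only by the tool apply_moves, never from a script. Its argument "moves" is a list of rows, each a list of 7 numbers: the shift along the tool's x, y, z scaled (see below), then the turn, a rotation vector about the tool's x, y, z scaled (see below), then the opening, from 0 (shut) to 1 (fully open). A call has 1 to 20 rows; each row is the pose to reach, as a shift and turn from the pose commanded when the call began, along the tool's axes at that moment; what a row does not reach only later rows make up. The controller multiplies each number of a shift by 0.2 m and each number of a turn by 1.5 rad. A row lasts 1/10 s, in which the tool goes at most 50 mm and 8.59 degrees, less where a joint would pass 70% of its speed; a pose out of reach is approached as far as the arm can. A call with a number of a shift or a turn outside -1 to 1 is refused whole. A call with a gripper value outside its range is refused whole. The fingers move at their own pace and stop on an object; "grip_force" is the grip in N (left out, the last holds). Time passes only in rows, so rows that repeat a pose let the fingers close. It gives the time, the measured TCP pose, the force, the opening and the grip force at its end, in the units of the state.
- env.get_obs(): the state, without advancing time (a new reading comes with each control period).
- viewer.read_camera(name): name is "scene" or "top"; returns the picture (480x640x3 uint8, red, green, blue); there is no depth.
- viewer.get_calibration(name): a dict with "fov_y" (degrees; the focal length in pixels is half the picture's height over the tangent of half this angle, whatever the lens; pixels are square), "cx", "cy" (the principal point, pixels), "position" and "orientation" of the camera in the world. Camera axes: x right, y up, looking along -z (the intrinsics and any distortion apply to the point x, -y, -z); pixel columns grow to the right and rows downward; lengths in m; the calibration is good to about 2 mm. A picture is of the moment at which its call begins. get_calibration takes no time and is no camera call.
- env.sign_off(): hands the job in; it is judged then, once.
Trained networks look in the newest picture that a camera, given by its name, has taken for a name from the list of things; names that differ only in an ending like _2 or _b are one class to them, and where a whole thing is asked for, a point or a joint stands for the part that bears it (a point fixed in the world has none). Each returns a list of dicts, best first, with "conf" (0 to 1); they miss things now and then, are a little off and sometimes report something else, mostly with a low value. They report only what shows in the picture. A call takes as long as a camera call.
- boxes_of(camera, target): "location" ([column, row] in pixels, amid what is visible of it).
- masks_of(camera, target): "pixels" (480x640 bool, what is visible of it) and "location" ([column, row] in pixels, amid what is visible of it).
The state is a dict: "time_s": time; "qpos": joint angles; "joint_velocities": joint speeds; "effort": joint torques, N m; "tool_pos": TCP position; "tool_rot": TCP orientation; "force": force on the tool from outside, world axes, zero at the start; "wrist_torque": the same for the moment, N m; "grip_width": finger opening in m; "grasp_force": force on a finger pad.
Only numpy, scipy, OpenCV 4.12 (cv2) and the standard library are available. Lean on these libraries where they do the work, as an engineer would, in place of code of your own. Each camera call takes 0.05 s, during which the arm holds its last target. There are 200 camera calls.

## Task

Set the bench up to planish the brass cup: the round domed stake goes into the cast-iron holder with the cup mouth-down over it, the square stake that was in the holder goes to the socket in the polishing tray, and the freshly polished oblong stake standing there goes into the oak block. All three stakes end standing upright with their collars down on the sockets; the hole in the round stump is free for parking a stake on the way. Do not let a stake fall over, and leave the dapping block and the punch that lie in between where they are.

Things in the scene. Friction and masses are not known exactly. Their poses are not given: they have to be found in the camera images.
- domed_head (a point): Steel stake, round domed head, 40 mm across. Below: neck, round collar (50 mm wide, 8 thick), round tapered tang 42 mm long, 18 mm thick at the top, 10 at the tip. Point: head centre, 48 mm above the collar's underside, which rests on a socket's mouth; z up the stake. Head's underside 14 mm below the point. 0.4-0.7 kg. Top 20 mm above it, a flat 20 mm wide. Starts in the oak block.
- square_head (a point): Steel stake, square flat head 44 x 44 mm (along x, y), 28 high. Below: neck, round collar (50 mm wide, 8 thick), round tapered tang 42 mm long, 18 mm thick at the top, 10 at the tip. Point: head centre, 48 mm above the collar's underside, which rests on a socket's mouth; z up the stake. Head's underside 14 mm below the point. 0.4-0.7 kg. Starts in the iron holder.
- oblong_head (a point): Steel stake, oblong head 64 mm (x) by 26 mm (y), top rounded, 15 mm above the point. Below: neck, round collar (50 mm wide, 8 thick), round tapered tang 42 mm long, 18 mm thick at the top, 10 at the tip. Point: head centre, 48 mm above the collar's underside, which rests on a socket's mouth; z up the stake. Head's underside 14 mm below the point. 0.4-0.7 kg. Starts in the tray.
- cup_mid (a point): Brass cup, mouth-down: 60 mm across, 48 high, wall 2, crown 3 thick; straight side for 32 mm above the rim; 0.12 kg. Point: on its axis, half-way up (24 mm above the rim); z up. Starts on a black rubber pad 100 mm across, 8 thick. Seated on the domed stake, its crown rests on the dome and its point is 1 mm below that head's point; 8 mm play around the head.
- iron_mouth (a point): Dark cast-iron stake holder: 100 mm square base with four bolts, square boss 66 mm wide at the top, 75 mm high, with a 32 mm square hole right down it. Fixed. Point: centre of the mouth, at the top; z up.
- oak_mouth (a point): Pale oak block with a dark iron strap, 96 mm square, 70 mm high, with a 32 mm square hole right down its middle. Fixed. Point: centre of the mouth, at the top; z up.
- tray_mouth (a point): Polishing tray: grey plastic, 116 mm square, walls 20 mm high, two bars of compound in it; in its middle a black socket post 62 mm square, 65 mm high, with a 32 mm square hole right down it. Fixed. Point: centre of the mouth, at the top; z up.
- stump_mouth (a point): Round dark wooden stump, 100 mm across, 60 mm high, with a 33 mm round hole right down its middle; empty at the start, free for parking a stake. Fixed. Point: centre of the mouth, at the top; z up.
- dapping_mid (a point): Bystander: loose steel dapping block, a 50 mm cube with dark round hollows, on the bench among the sockets. Point: its centre. Leave it where it is.
- punch_mid (a point): Bystander: small dark steel punch lying on the bench, about 112 mm long along x: an 11 mm square bar 75 mm long and a thin point. Point: centre of the bar. Leave it where it is.

How it is judged (in metres and radians):
At the end, for the whole second after the job is handed in: Domed stake in the iron holder, square in the tray socket, oblong in the oak block: each head within 13 mm of the mouth's axis, 40-55 mm above it, upright to 0.15 rad, at rest. Cup on the domed head: within 15 mm sideways, -12 to +10 mm in height of its point, upright to 0.35 rad, at rest (horizontal distance between domed_head and iron_mouth below 0.013 m and z of domed_head in the frame of iron_mouth between 0.04 and 0.055 m and angle between each of domed_head, square_head, oblong_head's own z axis and vertical below 0.15 rad and linear speed of each of domed, square, oblong, cup below 0.02 m/s and horizontal distance between square_head and tray_mouth below 0.013 m and z of square_head in the frame of tray_mouth between 0.04 and 0.055 m and horizontal distance between oblong_head and oak_mouth below 0.013 m and z of oblong_head in the frame of oak_mouth between 0.04 and 0.055 m and horizontal distance between cup_mid and domed_head below 0.015 m and z of cup_mid in the frame of domed_head between -0.012 and 0.01 m and angle between cup_mid's own z axis and vertical below 0.35 rad); the robot touches nothing.
It fails at once if a stake falls over (leans more than 0.8 rad) (angle between any of domed_head, square_head, oblong_head's own z axis and vertical above 0.8 rad).
It fails at once if the dapping block or the punch is moved more than 30 mm (distance of any of dapping_mid, punch_mid from where it was at the start of the episode above 0.03 m).
It also fails if it takes over 128 s, if anything falls off the work surface, if the arm or the gripper's body presses on something with over 40 N, if the wrist force passes 120 N, or if a joint passes its speed limit or range.

## Working session

There is one attempt and no reset: what is moved stays moved. The work goes in short steps, Python scripts to look and compute and a tool call to move; the robot and the scene stay as the last step left them, time stands still between calls to the robot, and variables do not carry over. Pictures are saved under pics/ and viewed, at most 15 in all, crops included, and the job is handed in when it is done.

Besides the shell and the picture viewer there is one more tool, called after "Emit:" in YAML: its name, and indented under it one key for each argument. apply_moves: Moves the arm, as the interface text tells. Shifts and turns lie within -1 to 1; 1 stands for 0.2 m of shift or 1.5 rad of turn. Its arguments: {"type":"object","properties":{"moves":{"type":"array","items":{"type":"array","items":{"type":"number","minimum":-1,"maximum":1}}},"grip_force":{"type":"number"}},"required":["moves"]}

```bash
mkdir -p pics; python3 - <<'E'
from cell import env, viewer
import cv2
o=env.get_obs()
for k in o: print(k,o[k])
for n in("scene","top"):
    print(n,viewer.get_calibration(n))
    cv2.imwrite(f"pics/{n}0.png",viewer.read_camera(n)[:,:,::-1])
E
```

```text
time_s 0.0
qpos [77.0110173  18.4415956  -4.01608924 83.17446397  1.29456815 78.54024266
 -3.25957258]
joint_velocities [-0.04157081 -0.09302612 -0.05699698 -0.0516422   0.02821505 -0.07082393
  0.02709454]
effort [-6.56831662e-05 -4.91285026e+01 -4.03842526e-01 -3.12530172e+01
 -6.41525583e-02  4.36874852e-02  1.77534671e-04]
tool_pos [ 0.15484032 -0.63072262  0.22143668]
tool_rot [-1.79888918e+02  5.07392577e-03  1.37995982e+01]
force [-0.9483487  -0.12369915  0.16560558]
wrist_torque [ 0.04739799 -0.02982399 -0.00645098]
grasp_force 0.0
grip_width 0.08727204432331395
scene {'fov_y': 55.291652060408886, 'cx': 325.9757196103181, 'cy': 235.27550929005537, 'position': array([ 1.04331316, -0.34950961,  0.5501294 ]), 'orientation': array([ 5.37406184e+01, -3.77494105e-02,  5.61621529e+01])}
top {'fov_y': 48.76339482940776, 'cx': 323.82409111820454, 'cy': 238.58571782194457, 'position': array([ 4.21538432e-01, -3.95640654e-04,  9.46387282e-01]), 'orientation': array([  9.20367922,  -0.34204744, -91.12495531])}
```

View pics/scene0.png

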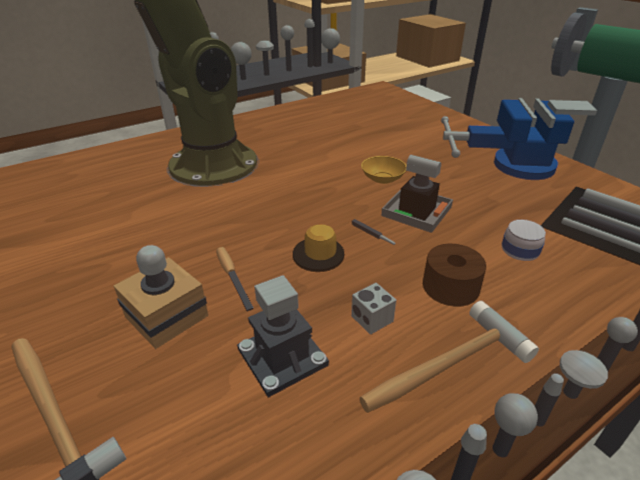

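View pics/top0.png

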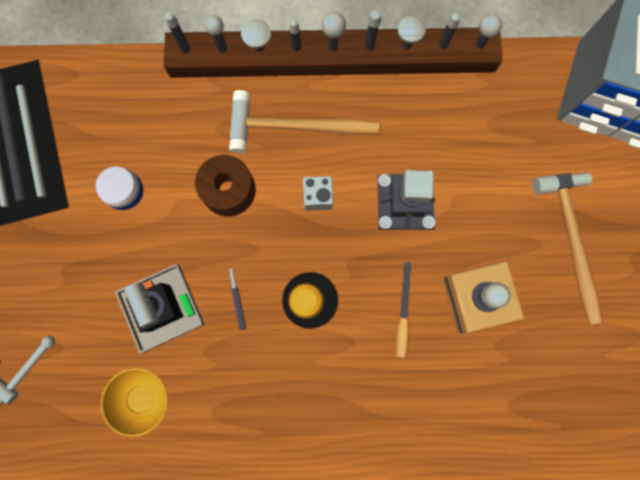

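The top view shows every item: iron holder ~(406,200), oak (485,297), tray (160,307), stump (225,185), cup (306,300), dapping block (318,193) and punch (238,300). Next I'll triangulate them.

```bash
cat > h.py <<'E'
import numpy as np, cv2
from scipy.spatial.transform import Rotation as R
from cell import env, viewer, boxes_of, masks_of
def ray(n,p):
    c=viewer.get_calibration(n); f=240/np.tan(np.radians(c["fov_y"])/2)
    d=np.array([(p[0]-c["cx"])/f,-(p[1]-c["cy"])/f,-1.])
    return np.array(c["position"]),R.from_euler("xyz",c["orientation"],degrees=True).apply(d)
def at(n,p,z):
    o,d=ray(n,p); return o+d*(z-o[2])/d[2]
def tri(p,q):
    a,u=ray("top",p); b,v=ray("scene",q)
    s=np.linalg.lstsq(np.c_[u,-v],b-a,rcond=None)[0]
    P,Q=a+s[0]*u,b+s[1]*v
    return (P+Q)/2,np.linalg.norm(P-Q)
E
python3 - <<'E'
from h import *
np.set_printoptions(precision=4,suppress=True)
for n in("scene","top"): viewer.read_camera(n)
Z=dict(domed_head=.118,square_head=.123,oblong_head=.113,cup_mid=.032,iron_mouth=.075,oak_mouth=.07,tray_mouth=.065,stump_mouth=.06,dapping_mid=.025,punch_mid=.006)
for k,z in Z.items():
    t,s=boxes_of("top",k)[:2],boxes_of("scene",k)[:2]
    print(k,z,[round(x["conf"],2) for x in t+s])
    if t: print("  top",t[0]["location"],at("top",t[0]["location"],z))
    if s: print("  sce",s[0]["location"],at("scene",s[0]["location"],z))
    if t and s: print("  tri",tri(t[0]["location"],s[0]["location"]))
E
```

```text
domed_head 0.118 [0.8, 0.56]
  top [491.3, 294.3] [ 0.4627 -0.2677  0.118 ]
  sce [151.0, 270.1] [ 0.4842 -0.2786  0.118 ]
  tri (array([ 0.4631, -0.2746,  0.1009]), np.float64(0.002835534518113925))
square_head 0.123 [0.56, 0.84]
  top [416.8, 187.6] [ 0.6348 -0.1585  0.123 ]
  sce [277.7, 305.9] [ 0.654  -0.1639  0.123 ]
  tri (array([ 0.6396, -0.1594,  0.1084]), np.float64(0.004313101184211371))
oblong_head 0.113 [0.72, 0.85]
  top [142.5, 303.6] [0.459  0.2768 0.113 ]
  sce [422.2, 171.8] [0.4776 0.2606 0.113 ]
  tri (array([0.4593, 0.2811, 0.0988]), np.float64(0.0011564630787138396))
cup_mid 0.032 [0.84, 0.78]
  top [304.3, 297.8] [0.4672 0.0268 0.032 ]
  sce [317.9, 241.1] [0.4637 0.0212 0.032 ]
  tri (array([0.4655, 0.024 , 0.0323]), np.float64(0.006567971404041811))
iron_mouth 0.075 [0.58, 0.55, 0.64]
  top [418.7, 185.6] [ 0.6506 -0.1711  0.075 ]
  sce [280.1, 353.0] [ 0.687 -0.182  0.075]
  tri (array([ 0.6609, -0.1739,  0.0428]), np.float64(0.0077346034010081655))
oak_mouth 0.07 [0.93, 0.26, 0.67]
  top [470.9, 300.6] [ 0.4554 -0.2487  0.07  ]
  sce [166.7, 304.4] [ 0.5123
[... 190 characters left out ...]
 [0.5212 0.2141 0.065 ]
  tri (array([0.4509, 0.2763, 0.0028]), np.float64(0.019558632865699588))
stump_mouth 0.06 [0.85, 0.74, 0.52]
  top [218.9, 181.8] [0.6675 0.1704 0.06  ]
  sce [451.8, 276.4] [0.6943 0.129  0.06  ]
  tri (array([0.6722, 0.1711, 0.025 ]), np.float64(0.015027311630049727))
dapping_mid 0.025 [0.82, 0.74, 0.57]
  top [320.7, 191.2] [ 0.6566 -0.0049  0.025 ]
  sce [165.7, 306.5] [ 0.4663 -0.2707  0.025 ]
  tri (array([ 0.6092, -0.1462,  0.1438]), np.float64(0.2855941630611514))
punch_mid 0.006 [0.78, 0.17, 0.54]
  top [234.5, 305.3] [0.4577 0.1506 0.006 ]
  sce [369.6, 229.4] [0.46   0.1493 0.006 ]
  tri (array([0.4578, 0.1511, 0.004 ]), np.float64(0.00020277388587345627))
```

```bash
python3 - <<'E'
import cv2,numpy as np
a=cv2.imread("pics/top0.png")
c=[a[y:y+100,x:x+130] for x,y in((345,150),(425,250),(100,260),(165,140))]
c=[cv2.resize(i,(400,300),interpolation=cv2.INTER_CUBIC) for i in c]
cv2.imwrite("pics/crop.png",np.vstack([np.hstack(c[:2]),np.hstack(c[2:])]))
E
```

```text
(no output)
```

View pics/crop.png

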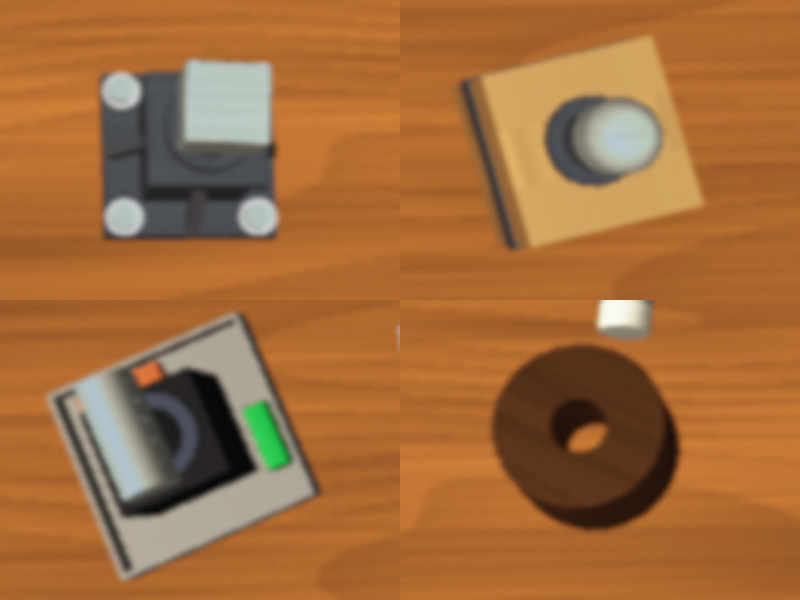

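The crop gives cleaner features. In it I read the square top centre at px (419,184), oak top centre (488,297), dome (495.5,295), stump hole (223,182), tray rim centre (159.5,308) and oblong top (141,305). I'll overlay a wireframe to check these.

```bash
cat > ov.py <<'E'
from h import *
def proj(n,P):
    c=viewer.get_calibration(n); f=240/np.tan(np.radians(c["fov_y"])/2)
    q=R.from_euler("xyz",c["orientation"],degrees=True).inv().apply(np.atleast_2d(P)-c["position"])
    return np.c_[c["cx"]+f*q[:,0]/-q[:,2], c["cy"]-f*q[:,1]/-q[:,2]]
def rect(x,y,z,w,h,yaw):
    a=np.radians(yaw); p=np.array([[-w,-h],[w,-h],[w,h],[-w,h]])/2
    return np.c_[p@np.array([[np.cos(a),np.sin(a)],[-np.sin(a),np.cos(a)]])+[x,y],[z]*4]
def circ(x,y,z,r):
    t=np.linspace(0,2*np.pi,40); return np.c_[x+r*np.cos(t),y+r*np.sin(t),z+0*t]
def draw(im,n,P,col,k):
    cv2.polylines(im,[np.int32(np.round(proj(n,P)*k*8))],True,col,1,cv2.LINE_AA,3)
E
python3 - <<'E'
from ov import *
np.set_printoptions(precision=4,suppress=True)
cr=lambda ox,oy,p:[(ox+x/3.077,oy+y/3.) for x,y in p]
def sq(name,ox,oy,p,z):
    P=np.array([at("top",q,z)[:2] for q in cr(ox,oy,p)]); e=np.roll(P,-1,0)-P
    print(name,P.mean(0),"sides",np.hypot(*e.T),"ang",np.degrees(np.arctan2(e[:,1],e[:,0])))
sq("sqtop",345,150,[(186,60),(272,63),(270,145),(180,140)],.137)
sq("oak",425,250,[(83,76),(255,36),(305,206),(127,247)],.07)
sq("tray",100,260,[(47,97),(240,12),(320,192),(125,280)],.02)
print("iron base bolts(.015)",[at("top",q,.015)[:2] for q in cr(345,150,[(121,90),(124,217),(258,216)])])
print("stump",at("top",(223.3,182.3),.06),"dome",at("top",(495.5,295),.118),"obl",at("top",(141,305),.125))
sq("obl axis",100,260,[(103,75),(150,195)],.125)
E
```

```text
sqtop [ 0.637  -0.1592] sides [0.0443 0.0445 0.046  0.0435] ang [-93.1434 175.6611  85.6102  -6.5744]
oak [ 0.461  -0.2767] sides [0.0969 0.0959 0.0985 0.0953] ang [ -77.794  -168.171   101.8221   10.8474]
tray [0.4549 0.2781] sides [0.1177 0.1151 0.1173 0.1152] ang [ -66.1969 -155.7409  113.8257   24.4658]
iron base bolts(.015) [array([ 0.678 , -0.1209]), array([ 0.5998, -0.1196]), array([ 0.5989, -0.1978])]
stump [0.6665 0.1628 0.06  ] dome [ 0.4614 -0.2742  0.118 ] obl [0.4564 0.2751 0.125 ]
obl axis [0.4565 0.275 ] sides [0.0667 0.0667] ang [-157.4259   22.5741]
```

```bash
python3 - <<'E'
from ov import *
def go(n,im,k):
    G,B=(0,255,0),(255,0,255)
    for P in [rect(.637,-.159,.137,.044,.044,-2),rect(.637,-.159,.075,.066,.066,-1),rect(.638,-.159,0,.1,.1,-1),
      rect(.461,-.2765,.07,.096,.096,11.5),circ(.4615,-.275,.118,.020),rect(.455,.278,.02,.116,.116,24),rect(.455,.278,.065,.062,.062,24),
      circ(.6665,.163,.06,.0165),circ(.6665,.163,.06,.05),rect(.4565,.276,.113,.064,.026,23),circ(.466,.024,.008,.05),circ(.466,.024,.04,.03)]: draw(im,n,P,G,k)
k=2
ims=[]
a=cv2.resize(cv2.imread("pics/scene0.png"),None,fx=2,fy=2,interpolation=3);go("scene",a,2)
cv2.imwrite("pics/ovs.png",a[240:840,200:1000])
a=cv2.resize(cv2.imread("pics/top0.png"),None,fx=1.8,fy=1.8,interpolation=3);go("top",a,1.8)
cv2.imwrite("pics/ovt.png",a[200:750,180:980])
E
```

```text
(no output)
```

View pics/ovs.png

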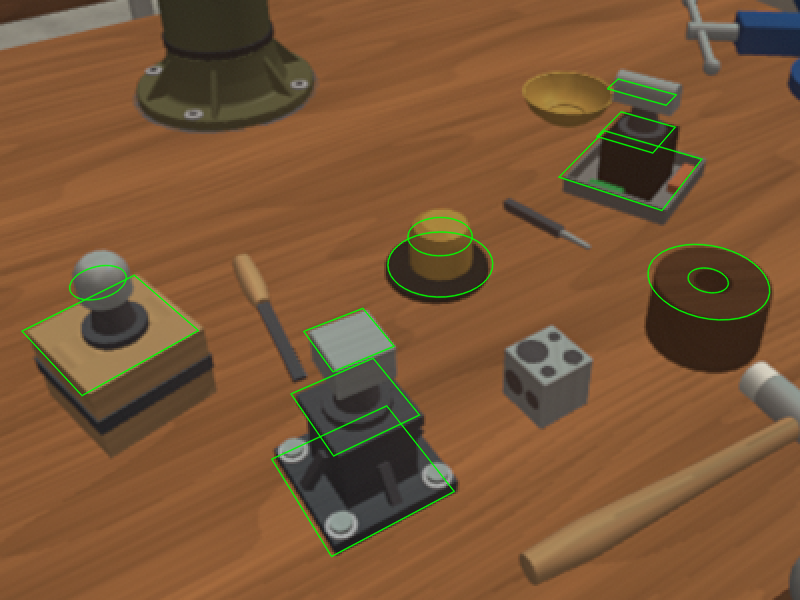

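View pics/ovt.png

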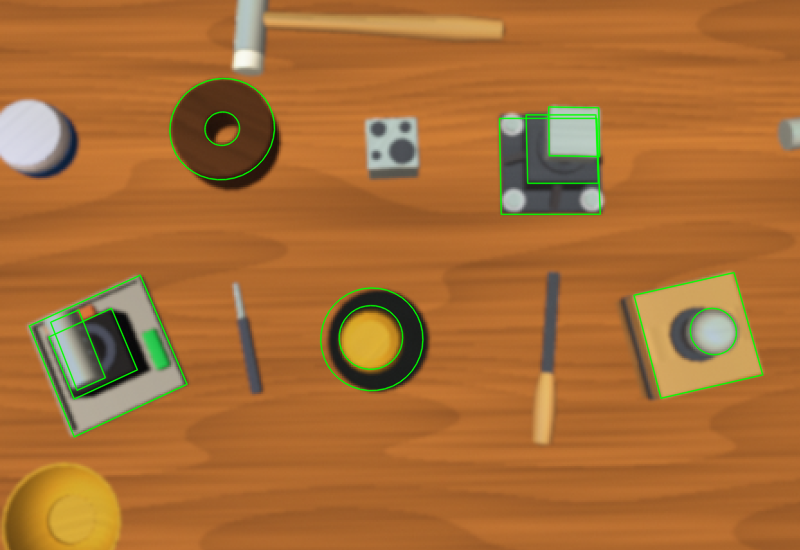

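The wireframes fit within a few mm in the top view and slightly worse in the scene view, which is within tolerance. My plan is square→stump, domed→iron, oblong→oak, square→tray, then cup. I'll use tool yaw 90°, so tool x = world y, tool y = world x and tool z = down.

Emit:
apply_moves:
  moves:
    - [0.968,-0.586,-0.15,0,0,-0.887,1]
    - [0.968,-0.586,-0.15,0,0,-0.887,1]
    - [0.968,-0.586,-0.15,0,0,-0.887,1]
    - [0.968,-0.586,-0.15,0,0,-0.887,1]
    - [0.968,-0.586,-0.15,0,0,-0.887,1]
    - [0.968,-0.586,-0.15,0,0,-0.887,1]
    - [0.968,-0.586,-0.15,0,0,-0.887,1]
    - [0.968,-0.586,-0.15,0,0,-0.887,1]
    - [0.968,-0.586,-0.15,0,0,-0.887,1]
    - [0.968,-0.586,-0.15,0,0,-0.887,1]
    - [0.968,-0.586,-0.15,0,0,-0.887,1]
    - [0.968,-0.586,-0.15,0,0,-0.887,1]

```text
time_s: 2.4
tool_pos: [0.315, -0.4713, 0.2526]
tool_rot: [180.0, 0.0, 89.9]
force: [-0.2, -0.2, -0.2]
grip_width: 0.087
grasp_force: 0.0
```

Emit:
apply_moves:
  moves:
    - [1,1,0,0,0,0,1]
    - [1,1,0,0,0,0,1]
    - [1,1,0,0,0,0,1]
    - [1,1,0,0,0,0,1]
    - [1,1,0,0,0,0,1]
    - [1,1,0,0,0,0,1]
    - [1,1,0,0,0,0,1]

```text
time_s: 3.1
tool_pos: [0.5189, -0.2647, 0.2528]
tool_rot: [179.9, -0.2, 90.5]
force: [-0.1, 0.6, 0.6]
grip_width: 0.0873
grasp_force: 0.0
```

Emit:
apply_moves:
  moves:
    - [0.562,0.61,0,0,0,0,1]
    - [0.562,0.61,0,0,0,0,1]
    - [0.562,0.61,0,0,0,0,1]
    - [0.562,0.61,0,0,0,0,1]
    - [0.562,0.61,0,0,0,0,1]
    - [0.562,0.61,0,0,0,0,1]

```text
time_s: 3.7
tool_pos: [0.6361, -0.1606, 0.2521]
tool_rot: [-179.9, 0.1, 89.9]
force: [-1.6, -0.6, -0.2]
grip_width: 0.0871
grasp_force: 0.0
```

Emit:
apply_moves:
  moves:
    - [0,0,0.2,0,0,0,1]
    - [0,0,0.4,0,0,0,1]
    - [0,0,0.48,0,0,0,1]
    - [0,0,0.48,0,0,0,1]

```text
time_s: 4.1
tool_pos: [0.6341, -0.1611, 0.154]
tool_rot: [-179.7, 0.0, 89.8]
force: [-0.1, 0.2, 0.1]
grip_width: 0.087
grasp_force: 0.0
```

```bash
python3 - <<'E'
from h import *
a=viewer.read_camera("scene")[:,:,::-1]; b=viewer.read_camera("top")[:,:,::-1]
cv2.imwrite("pics/c1.png",np.hstack([cv2.resize(a[180:400,180:400],(400,400)),cv2.resize(b[90:310,300:520],(400,400))]))
E
```

```text
(no output)
```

View pics/c1.png

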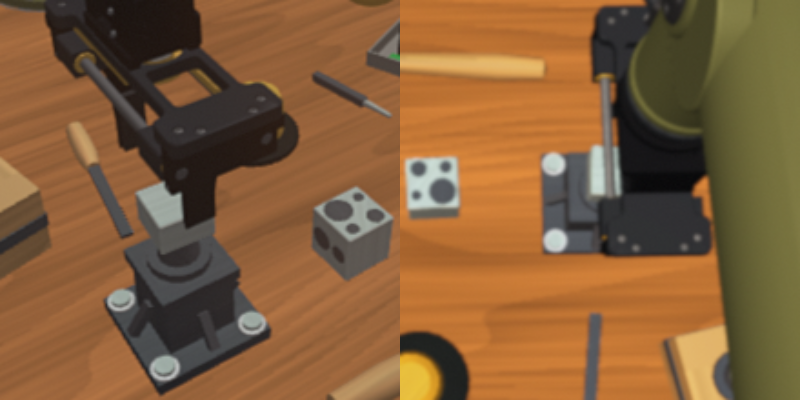

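The crop shows the fingers straddling the square head in x, with the near fingertip at about scene px (290,303). I'll compare that with the projection.

```bash
python3 -c "
from ov import *
print(proj('scene',[[.634+.046,-.161,.154],[.634+.059,-.161,.154],[.637,-.159,.137]]), at('scene',(290,303.7),.154))"
```

```text
[[288.49717839 299.51379811]
 [293.89977544 305.81331099]
 [274.00301331 289.11771983]] [ 0.68727389 -0.16310635  0.154     ]
```

Emit:
apply_moves:
  moves:
    - [0.008,0.01,0.12,0,0,0,1]
    - [0.008,0.01,0.25,0,0,0,1]
    - [0.008,0.01,0.25,0,0,0,1]
    - [0.008,0.01,0.25,0,0,0,0.3]
    - [0.008,0.01,0.25,0,0,0,0.3]
    - [0.008,0.01,0.25,0,0,0,0.3]
    - [0.008,0.01,0.25,0,0,0,0.3]
    - [0.008,0.01,0.25,0,0,0,0.3]
    - [0.008,0.01,0.25,0,0,0,0.3]
  grip_force: 40

```text
time_s: 5.1
tool_pos: [0.639, -0.1572, 0.1068]
tool_rot: [180.0, 0.0, 90.0]
force: [-0.5, -0.1, 0.5]
grip_width: 0.047
grasp_force: 0.0
```

Emit:
apply_moves:
  moves:
    - [0,0,0.015,0,0,0,0.2]
    - [0,0,0.015,0,0,0,0.2]
    - [0,0,0.015,0,0,0,0.2]
    - [0,0,0.015,0,0,0,0.2]
  grip_force: 40

```text
time_s: 5.5
tool_pos: [0.6389, -0.1572, 0.1064]
tool_rot: [180.0, 0.1, 90.0]
force: [-5.4, 0.9, 13.7]
grip_width: 0.0442
grasp_force: 39.4
```

Emit:
apply_moves:
  moves:
    - [0,0,-0.05,0,0,0,0.2]
    - [0,0,-0.15,0,0,0,0.2]
    - [0,0,-0.3,0,0,0,0.2]
    - [0,0,-0.45,0,0,0,0.2]
    - [0.05,0,-0.5,0,0,0,0.2]
    - [0.15,0.02,-0.5,0,0,0,0.2]
    - [0.3,0.05,-0.5,0,0,0,0.2]
    - [0.45,0.09,-0.5,0,0,0,0.2]
    - [0.6,0.13,-0.5,0,0,0,0.2]
    - [0.75,0.14,-0.5,0,0,0,0.2]
    - [0.9,0.14,-0.5,0,0,0,0.2]
    - [1,0.14,-0.5,0,0,0,0.2]

```text
time_s: 6.7
tool_pos: [0.6651, 0.0476, 0.2012]
tool_rot: [-179.8, -0.1, 90.3]
force: [0.3, 0.3, -6.5]
grip_width: 0.0442
grasp_force: 39.2
```

Emit:
apply_moves:
  moves:
    - [0.12,0,0,0,0,0,0.2]
    - [0.25,0,0,0,0,0,0.2]
    - [0.38,0,0,0,0,0,0.2]
    - [0.5,0,0,0,0,0,0.2]
    - [0.58,0,0,0,0,0,0.2]
    - [0.61,0,0,0,0,0,0.2]
    - [0.61,0,0,0,0,0,0.2]
    - [0.61,0,0,0,0,0,0.2]

```text
time_s: 7.5
tool_pos: [0.667, 0.1629, 0.2029]
tool_rot: [-180.0, 0.1, 89.9]
force: [0.7, -1.4, -5.9]
grip_width: 0.0439
grasp_force: 39.2
```

Emit:
apply_moves:
  moves:
    - [0.01,0,0.1,0,0,0,0.2]
    - [0.01,0,0.2,0,0,0,0.2]
    - [0.01,0,0.3,0,0,0,0.2]
    - [0.01,0,0.3,0,0,0,0.2]

```text
time_s: 7.9
tool_pos: [0.6651, 0.1634, 0.1398]
tool_rot: [-179.6, 0.2, 89.9]
force: [-0.3, -0.4, -6.2]
grip_width: 0.0442
grasp_force: 39.2
```

```bash
python3 - <<'E'
from h import *
a=viewer.read_camera("scene")[:,:,::-1]; b=viewer.read_camera("top")[:,:,::-1]
cv2.imwrite("pics/c2.png",np.hstack([cv2.resize(a[140:340,350:550],(400,400)),cv2.resize(b[80:280,130:330],(400,400))]))
E
```

```text
(no output)
```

View pics/c2.png

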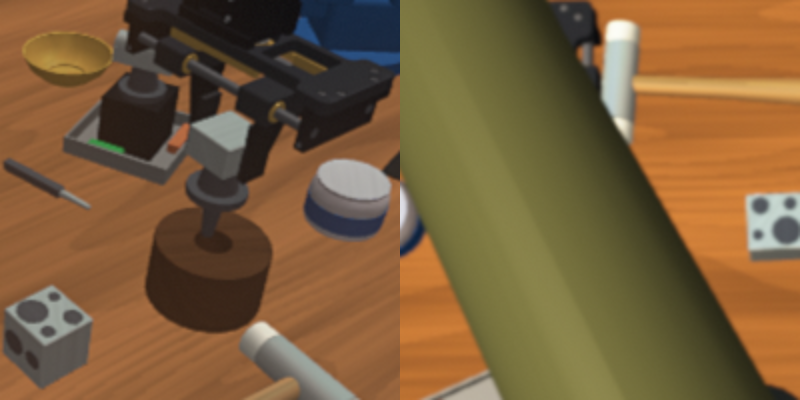

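The scene crop shows the tang tip (~(212,237) in the crop) at the centre of the stump hole, so I'll lower it.

Emit:
apply_moves:
  moves:
    - [0,0.005,0.05,0,0,0,0.2]
    - [0,0.005,0.1,0,0,0,0.2]
    - [0,0.005,0.15,0,0,0,0.2]
    - [0,0.005,0.2,0,0,0,0.2]
    - [0,0.005,0.24,0,0,0,0.2]
    - [0,0.005,0.255,0,0,0,0.2]
    - [0,0.005,0.255,0,0,0,0.2]
    - [0,0.005,0.255,0,0,0,0.2]

```text
time_s: 8.8
tool_pos: [0.6681, 0.1671, 0.0929]
tool_rot: [180.0, -0.0, 90.0]
force: [-0.8, 0.1, -6.2]
grip_width: 0.0444
grasp_force: 39.2
```

Emit:
apply_moves:
  moves:
    - [0,0,0.01,0,0,0,0.2]
    - [0,0,0.01,0,0,0,0.2]
    - [0,0,0.01,0,0,0,0.8]
    - [0,0,0.01,0,0,0,0.8]
    - [0,0,0.01,0,0,0,0.8]
    - [0,0,0.01,0,0,0,0.8]
    - [0,0,0.01,0,0,0,0.8]
    - [0,0,-0.1,0,0,0,0.8]
    - [0,0,-0.3,0,0,0,0.8]
    - [0,0,-0.5,0,0,0,1]
    - [0,0,-0.65,0,0,0,1]
    - [-0.2,-0.2,-0.65,0,0,0,1]
    - [-0.4,-0.4,-0.65,0,0,0,1]
    - [-0.6,-0.6,-0.65,0,0,0,1]
    - [-0.8,-0.8,-0.65,0,0,0,1]
    - [-1,-1,-0.65,0,0,0,1]

```text
time_s: 10.4
tool_pos: [0.4895, -0.0112, 0.2225]
tool_rot: [180.0, 0.0, 90.0]
force: [0.4, -0.2, 0.8]
grip_width: 0.0869
grasp_force: 0.0
```

Emit:
apply_moves:
  moves:
    - [-0.25,-0.03,0,0,0,0,1]
    - [-0.5,-0.03,0,0,0,0,1]
    - [-0.75,-0.03,0,0,0,0,1]
    - [-1,-0.03,0,0,0,0,1]

```text
time_s: 10.8
tool_pos: [0.4848, -0.2115, 0.2233]
tool_rot: [179.9, 0.1, 90.0]
force: [1.0, 0.2, 0.5]
grip_width: 0.087
grasp_force: 0.0
```

```bash
python3 - <<'E'
from h import *
a=viewer.read_camera("scene")[:,:,::-1]; b=viewer.read_camera("top")[:,:,::-1]
print(env.get_obs()["tool_pos"])
cv2.imwrite("pics/c3.png",np.hstack([cv2.resize(a[90:330,60:360],(500,400)),cv2.resize(b[110:290,130:265],(300,400))]))
E
```

```text
[ 0.48305826 -0.21839314  0.22217106]
```

View pics/c3.png

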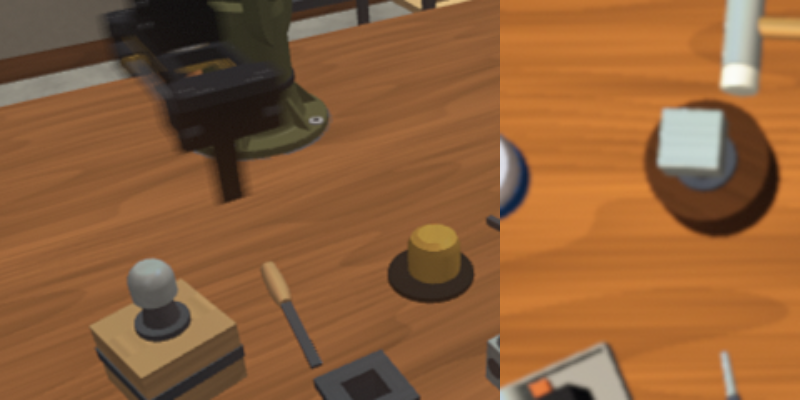

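The parked square stake stands seated and upright on the stump. Continuing to the domed stake.

Emit:
apply_moves:
  moves:
    - [-0.2,-0.1,0,0,0,0,1]
    - [-0.28,-0.1,0,0,0,0,1]
    - [-0.28,-0.1,0,0,0,0,1]
    - [-0.28,-0.1,0,0,0,0,1]
    - [-0.28,-0.1,0,0,0,0,1]

```text
time_s: 11.4
tool_pos: [0.4659, -0.2639, 0.2226]
tool_rot: [180.0, -0.0, 90.2]
force: [-0.8, 0.6, 0.3]
grip_width: 0.087
grasp_force: 0.0
```

Emit:
apply_moves:
  moves:
    - [-0.05,-0.022,0.0,0,0,0,1]
    - [-0.05,-0.022,0.2,0,0,0,1]
    - [-0.05,-0.022,0.4,0,0,0,1]
    - [-0.05,-0.022,0.5,0,0,0,1]
    - [-0.05,-0.022,0.6,0,0,0,1]
    - [-0.05,-0.022,0.62,0,0,0,1]
    - [-0.05,-0.022,0.62,0,0,0,1]
    - [-0.05,-0.022,0.62,0,0,0,0.2]
    - [-0.05,-0.022,0.62,0,0,0,0.2]
    - [-0.05,-0.022,0.62,0,0,0,0.2]
    - [-0.05,-0.022,0.62,0,0,0,0.2]
    - [-0.05,-0.022,0.62,0,0,0,0.2]
    - [-0.05,-0.022,0.62,0,0,0,0.2]
    - [-0.05,-0.022,0.62,0,0,0,0.2]
    - [-0.05,-0.022,0.62,0,0,0,0.2]
    - [-0.05,-0.022,0.62,0,0,0,0.2]
  grip_force: 40

```text
time_s: 13.0
tool_pos: [0.4615, -0.2756, 0.0988]
tool_rot: [179.9, 0.0, 90.0]
force: [3.0, 0.3, -1.1]
grip_width: 0.0391
grasp_force: 40.0
```

Emit:
apply_moves:
  moves:
    - [0,0,-0.05,0,0,0,0.2]
    - [0,0,-0.15,0,0,0,0.2]
    - [0,0,-0.3,0,0,0,0.2]
    - [0,0,-0.42,0,0,0,0.2]
    - [0.02,0.03,-0.5,0,0,0,0.2]
    - [0.08,0.12,-0.5,0,0,0,0.2]
    - [0.16,0.24,-0.5,0,0,0,0.2]
    - [0.26,0.4,-0.5,0,0,0,0.2]
    - [0.36,0.55,-0.5,0,0,0,0.2]
    - [0.46,0.7,-0.5,0,0,0,0.2]
    - [0.54,0.82,-0.5,0,0,0,0.2]
    - [0.58,0.88,-0.5,0,0,0,0.2]
    - [0.58,0.88,-0.5,0,0,0,0.2]
    - [0.58,0.88,-0.5,0,0,0,0.2]
    - [0.58,0.88,-0.5,0,0,0,0.2]

```text
time_s: 14.5
tool_pos: [0.6353, -0.1617, 0.1984]
tool_rot: [-179.9, 0.1, 89.9]
force: [-0.1, -0.7, -4.2]
grip_width: 0.0389
grasp_force: 40.0
```

```bash
python3 - <<'E'
from h import *
a=viewer.read_camera("scene")[:,:,::-1]
cv2.imwrite("pics/c4.png",cv2.resize(a[180:400,180:400],(500,500)))
E
```

```text
(no output)
```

View pics/c4.png

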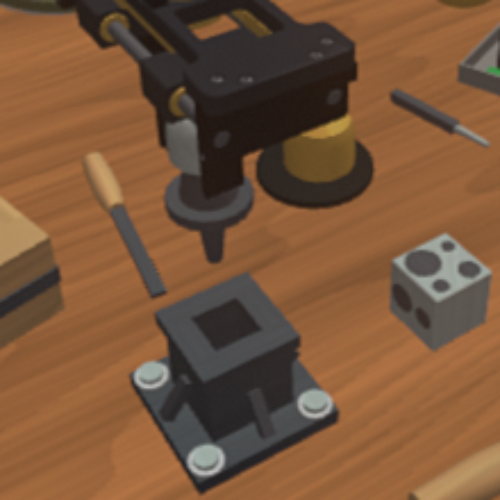

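The stake hangs upright; in the crop the tang tip is at (215,258) and the hole centre at (226,323).

```bash
python3 -c "
from h import *
print(at('scene',(279.4,322.1),.075),at('scene',(274.6,293.5),.1275),env.get_obs()['tool_pos'])"
```

```text
[ 0.6392343  -0.15636149  0.075     ] [ 0.63558043 -0.15804143  0.1275    ] [ 0.63541528 -0.16161104  0.19852276]
```

Emit:
apply_moves:
  moves:
    - [0.01,0.015,0.08,0,0,0,0.2]
    - [0.01,0.015,0.16,0,0,0,0.2]
    - [0.01,0.015,0.22,0,0,0,0.2]
    - [0.01,0.015,0.27,0,0,0,0.2]
    - [0.01,0.015,0.32,0,0,0,0.2]
    - [0.01,0.015,0.37,0,0,0,0.2]
    - [0.01,0.015,0.42,0,0,0,0.2]
    - [0.01,0.015,0.45,0,0,0,0.2]
    - [0.01,0.015,0.46,0,0,0,0.2]
    - [0.01,0.015,0.46,0,0,0,0.2]

```text
time_s: 15.55
tool_pos: [0.6397, -0.1575, 0.1064]
tool_rot: [-180.0, -0.0, 90.0]
force: [-1.3, -0.1, -4.9]
grip_width: 0.0387
grasp_force: 40.0
```

Emit:
apply_moves:
  moves:
    - [0,0,0.018,0,0,0,0.2]
    - [0,0,0.018,0,0,0,0.2]
    - [0,0,0.018,0,0,0,0.8]
    - [0,0,0.018,0,0,0,0.8]
    - [0,0,0.018,0,0,0,0.8]
    - [0,0,0.018,0,0,0,0.8]
    - [0,0,0.018,0,0,0,0.8]
    - [0,0,-0.1,0,0,0,0.8]
    - [0,0,-0.3,0,0,0,0.8]
    - [0,0,-0.5,0,0,0,1]
    - [0,0,-0.6,0,0,0,1]
    - [0.2,-0.2,-0.6,0,0,0,1]
    - [0.4,-0.4,-0.6,0,0,0,1]
    - [0.6,-0.6,-0.6,0,0,0,1]
    - [0.8,-0.8,-0.6,0,0,0,1]
    - [1,-0.92,-0.6,0,0,0,1]
    - [1,-0.92,-0.6,0,0,0,1]
    - [1,-0.92,-0.6,0,0,0,1]

```text
time_s: 17.35
tool_pos: [0.454, 0.0457, 0.2271]
tool_rot: [179.9, 0.1, 90.4]
force: [0.3, 0.2, -0.1]
grip_width: 0.0867
grasp_force: 0.0
```

Emit:
apply_moves:
  moves:
    - [0.2,0,0,0,0,0.1,1]
    - [0.4,0,0,0,0,0.2,1]
    - [0.6,0,0,0,0,0.3,1]
    - [0.8,0,0,0,0,0.4,1]
    - [1,0,0,0,0,0.5,1]
    - [1,0,0,0,0,0.6,1]
    - [1,0,0,0,0,0.7,1]
    - [1,0,0,0,0,0.78,1]
    - [1,0,0,0,0,0.78,1]
    - [1,0,0,0,0,0.78,1]
    - [1,0,0,0,0,0.78,1]

```text
time_s: 18.45
tool_pos: [0.4562, 0.2418, 0.2264]
tool_rot: [-180.0, 0.0, 23.1]
force: [0.0, -0.0, 0.9]
grip_width: 0.0872
grasp_force: 0.0
```

```bash
python3 - <<'E'
from h import *
a=viewer.read_camera("scene")[:,:,::-1]
cv2.imwrite("pics/c5.png",np.hstack([cv2.resize(a[220:400,200:360],(355,400)),cv2.resize(a[80:260,330:530],(444,400))]))
E
```

```text
(no output)
```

View pics/c5.png

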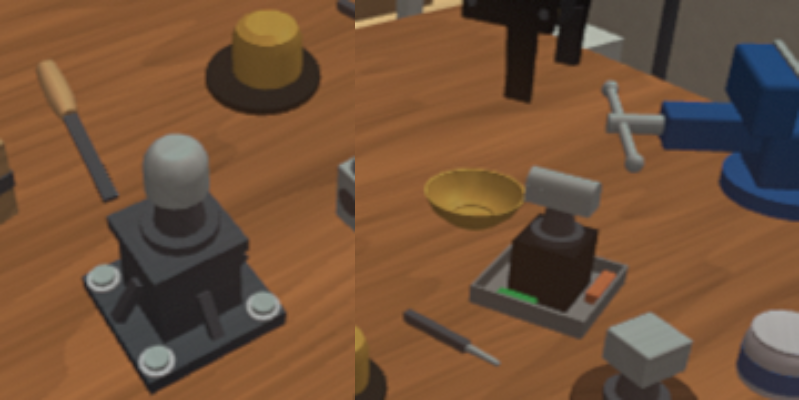

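The domed stake is seated and upright in the iron holder. Next I'll grasp the oblong one.

Emit:
apply_moves:
  moves:
    - [0.068,-0.16,0.0,0,0,0,0.8]
    - [0.068,-0.16,0.1,0,0,0,0.8]
    - [0.068,-0.16,0.3,0,0,0,0.8]
    - [0.068,-0.16,0.45,0,0,0,0.8]
    - [0.068,-0.16,0.55,0,0,0,0.8]
    - [0.068,-0.16,0.64,0,0,0,0.8]
    - [0.068,-0.16,0.668,0,0,0,0.8]
    - [0.068,-0.16,0.668,0,0,0,0.8]
    - [0.068,-0.16,0.668,0,0,0,0.1]
    - [0.068,-0.16,0.668,0,0,0,0.1]
    - [0.068,-0.16,0.668,0,0,0,0.1]
    - [0.068,-0.16,0.668,0,0,0,0.1]
    - [0.068,-0.16,0.668,0,0,0,0.1]
    - [0.068,-0.16,0.668,0,0,0,0.1]
    - [0.068,-0.16,0.668,0,0,0,0.1]
    - [0.068,-0.16,0.668,0,0,0,0.1]
    - [0.068,-0.16,0.668,0,0,0,0.1]
  grip_force: 40

```text
time_s: 20.2
tool_pos: [0.4553, 0.2784, 0.0932]
tool_rot: [-179.9, -0.0, 23.0]
force: [-1.7, 4.7, 1.5]
grip_width: 0.0256
grasp_force: 39.8
```

Emit:
apply_moves:
  moves:
    - [0,0,-0.05,0,0,0,0.1]
    - [0,0,-0.15,0,0,0,0.1]
    - [0,0,-0.3,0,0,0,0.1]
    - [0,0,-0.45,0,0,0,0.1]
    - [-0.01,0.023,-0.55,0,0,0,0.1]
    - [-0.039,0.092,-0.57,0,0,0,0.1]
    - [-0.078,0.184,-0.57,0,0,0,0.1]
    - [-0.137,0.322,-0.57,0,0,0,0.1]
    - [-0.196,0.46,-0.57,0,0,0,0.1]
    - [-0.254,0.598,-0.57,0,0,0,0.1]
    - [-0.313,0.736,-0.57,0,0,0,0.1]
    - [-0.352,0.828,-0.57,0,0,0,0.1]
    - [-0.391,0.92,-0.57,0,0,0,0.1]

```text
time_s: 21.5
tool_pos: [0.454, 0.0744, 0.2063]
tool_rot: [180.0, 0.2, 22.9]
force: [-0.6, -0.3, -5.0]
grip_width: 0.0258
grasp_force: 39.8
```

Emit:
apply_moves:
  moves:
    - [-0.059,0.138,0,0,0,0,0.1]
    - [-0.117,0.276,0,0,0,0,0.1]
    - [-0.176,0.414,0,0,0,0,0.1]
    - [-0.235,0.552,0,0,0,0,0.1]
    - [-0.293,0.69,0,0,0,0,0.1]
    - [-0.352,0.828,0,0,0,0,0.1]
    - [-0.391,0.92,0,0,0,0,0.1]
    - [-0.391,0.92,0,0,0,0,0.1]
    - [-0.391,0.92,0,0,0,0,0.1]

```text
time_s: 22.4
tool_pos: [0.4539, -0.1232, 0.2062]
tool_rot: [-179.9, 0.1, 22.9]
force: [0.1, 1.0, -5.6]
grip_width: 0.0258
grasp_force: 39.8
```

Emit:
apply_moves:
  moves:
    - [-0.04,0.1,0,0,0,0,0.1]
    - [-0.09,0.24,0,0,0,0,0.1]
    - [-0.14,0.38,0,0,0,0,0.1]
    - [-0.2,0.52,0,0,0,0,0.1]
    - [-0.24,0.64,0,0,0,0,0.1]
    - [-0.27,0.71,0,0,0,0,0.1]
    - [-0.27,0.72,0,0,0,0,0.1]
    - [-0.27,0.72,0,0,0,0,0.1]
    - [-0.27,0.72,0,0,0,0,0.1]

```text
time_s: 23.3
tool_pos: [0.4623, -0.2741, 0.2069]
tool_rot: [-179.9, -0.0, 23.2]
force: [0.3, -0.4, -6.4]
grip_width: 0.0257
grasp_force: 39.8
```

```bash
python3 - <<'E'
from h import *
a=viewer.read_camera("scene")[:,:,::-1]
cv2.imwrite("pics/c6.png",cv2.resize(a[200:360,70:250],(675,600)))
E
```

```text
(no output)
```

View pics/c6.png

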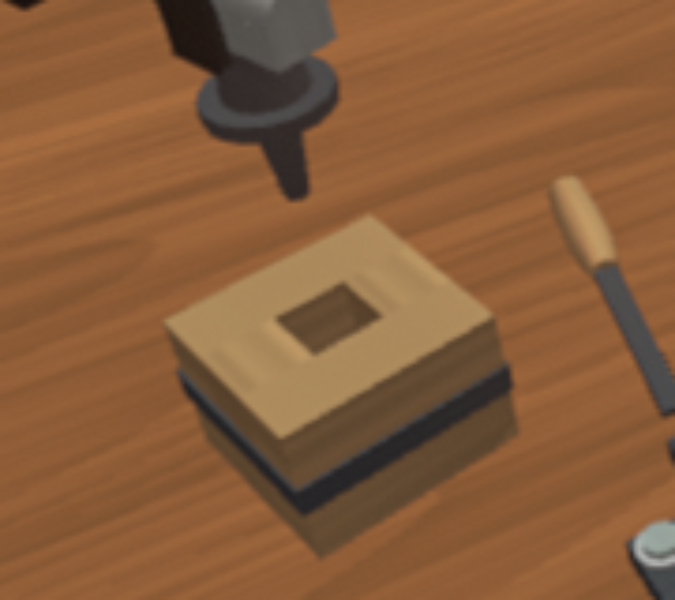

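The oblong tang hangs over the oak, with its tip at crop (297,192) and the hole centre at (329,319).

```bash
python3 -c "
from h import *
print(at('scene',(157.7,285.1),.07),at('scene',(149.2,251.2),.137),env.get_obs()['tool_pos'])"
```

```text
[ 0.46336735 -0.27282176  0.07      ] [ 0.46513481 -0.27122212  0.137     ] [ 0.46227305 -0.27436373  0.20703196]
```

Emit:
apply_moves:
  moves:
    - [-0.01,0.005,0.08,0,0,0,0.1]
    - [-0.01,0.005,0.18,0,0,0,0.1]
    - [-0.01,0.005,0.26,0,0,0,0.1]
    - [-0.01,0.005,0.32,0,0,0,0.1]
    - [-0.01,0.005,0.37,0,0,0,0.1]
    - [-0.01,0.005,0.42,0,0,0,0.1]
    - [-0.01,0.005,0.47,0,0,0,0.1]
    - [-0.01,0.005,0.51,0,0,0,0.1]
    - [-0.01,0.005,0.53,0,0,0,0.1]
    - [-0.01,0.005,0.535,0,0,0,0.1]
    - [-0.01,0.005,0.535,0,0,0,0.1]

```text
time_s: 24.45
tool_pos: [0.4606, -0.2782, 0.1001]
tool_rot: [180.0, -0.0, 23.0]
force: [-0.2, -0.3, -4.3]
grip_width: 0.0255
grasp_force: 39.8
```

Emit:
apply_moves:
  moves:
    - [0,0,0.015,0,0,0,0.1]
    - [0,0,0.015,0,0,0,0.1]
    - [0,0,0.015,0,0,0,0.7]
    - [0,0,0.015,0,0,0,0.7]
    - [0,0,0.015,0,0,0,0.7]
    - [0,0,0.015,0,0,0,0.7]
    - [0,0,0.015,0,0,0,0.7]
    - [0,0,-0.1,0,0,0,0.7]
    - [0,0,-0.3,0,0,0,0.7]
    - [0,0,-0.5,0,0,0,1]
    - [0,0,-0.62,0,0,-0.1,1]
    - [0.1,-0.1,-0.62,0,0,-0.2,1]
    - [0.2,-0.2,-0.62,0,0,-0.3,1]
    - [0.4,-0.4,-0.62,0,0,-0.4,1]
    - [0.6,-0.6,-0.62,0,0,-0.5,1]
    - [0.8,-0.8,-0.62,0,0,-0.6,1]
    - [0.9,-0.9,-0.62,0,0,-0.7,1]
    - [0.9,-0.9,-0.62,0,0,-0.78,1]
    - [0.9,-0.9,-0.62,0,0,-0.78,1]
    - [0.9,-0.9,-0.62,0,0,-0.78,1]

```text
time_s: 26.45
tool_pos: [0.5556, -0.0433, 0.2237]
tool_rot: [-180.0, 0.0, 89.8]
force: [-0.2, -0.7, -1.7]
grip_width: 0.0871
grasp_force: 0.0
```

Emit:
apply_moves:
  moves:
    - [0.2,0.12,0,0,0,0,1]
    - [0.4,0.24,0,0,0,0,1]
    - [0.6,0.36,0,0,0,0,1]
    - [0.8,0.48,0,0,0,0,1]
    - [1,0.56,0,0,0,0,1]
    - [1,0.56,0,0,0,0,1]
    - [1,0.56,0,0,0,0,1]
    - [1,0.56,0,0,0,0,1]

```text
time_s: 27.25
tool_pos: [0.668, 0.155, 0.2236]
tool_rot: [-180.0, 0.1, 89.8]
force: [0.3, 0.2, -0.2]
grip_width: 0.0872
grasp_force: 0.0
```

```bash
python3 - <<'E'
from h import *
a=viewer.read_camera("scene")[:,:,::-1]; b=viewer.read_camera("top")[:,:,::-1]
cv2.imwrite("pics/c7.png",np.hstack([cv2.resize(a[200:360,70:310],(600,400)),cv2.resize(b[110:290,430:520],(200,400))]))
E
```

```text
(no output)
```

View pics/c7.png

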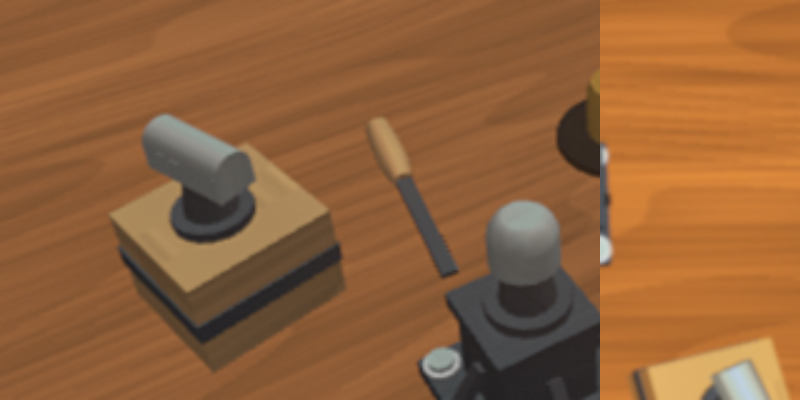

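The oblong is seated upright in the oak. Next is the square stake on the stump.

Emit:
apply_moves:
  moves:
    - [0.055,0,0,0,0,0,1]
    - [0.055,0,0.1,0,0,0,1]
    - [0.055,0,0.3,0,0,0,1]
    - [0.055,0,0.45,0,0,0,1]
    - [0.055,0,0.55,0,0,0,1]
    - [0.055,0,0.64,0,0,0,1]
    - [0.055,0,0.66,0,0,0,1]
    - [0.055,0,0.66,0,0,0,1]
    - [0.055,0,0.66,0,0,0,0.2]
    - [0.055,0,0.66,0,0,0,0.2]
    - [0.055,0,0.66,0,0,0,0.2]
    - [0.055,0,0.66,0,0,0,0.2]
    - [0.055,0,0.66,0,0,0,0.2]
    - [0.055,0,0.66,0,0,0,0.2]
    - [0.055,0,0.66,0,0,0,0.2]
    - [0.055,0,0.66,0,0,0,0.2]
  grip_force: 40

```text
time_s: 28.95
tool_pos: [0.6681, 0.1692, 0.0921]
tool_rot: [179.9, -0.0, 90.0]
force: [1.7, 0.7, -0.5]
grip_width: 0.0442
grasp_force: 39.3
```

Emit:
apply_moves:
  moves:
    - [0,0,-0.05,0,0,0,0.2]
    - [0,0,-0.15,0,0,0,0.2]
    - [0,0,-0.3,0,0,0,0.2]
    - [0,0,-0.45,0,0,0,0.2]
    - [0.02,-0.04,-0.55,0,0,0,0.2]
    - [0.06,-0.12,-0.57,0,0,0,0.2]
    - [0.12,-0.24,-0.57,0,0,0,0.2]
    - [0.19,-0.37,-0.57,0,0,0,0.2]
    - [0.26,-0.5,-0.57,0,0,0,0.2]
    - [0.33,-0.64,-0.57,0,0,0,0.2]
    - [0.41,-0.78,-0.57,0,0,0,0.2]
    - [0.48,-0.9,-0.57,0,0,0,0.2]
    - [0.53,-0.98,-0.57,0,0,0,0.2]
    - [0.55,-1,-0.57,0,0,0,0.2]
    - [0.55,-1,-0.57,0,0,0,0.2]
    - [0.55,-1,-0.57,0,0,0,0.2]

```text
time_s: 30.55
tool_pos: [0.469, 0.2776, 0.2058]
tool_rot: [180.0, 0.0, 89.9]
force: [-0.2, -0.4, -6.5]
grip_width: 0.0441
grasp_force: 39.3
```

Emit:
apply_moves:
  moves:
    - [0,-0.04,0,0,0,0,0.2]
    - [0,-0.06,0.06,0,0,0,0.2]
    - [0,-0.06,0.1,0,0,0,0.2]
    - [0,-0.06,0.1,0,0,0,0.2]
    - [0,-0.06,0.1,0,0,0,0.2]

```text
time_s: 31.05
tool_pos: [0.4556, 0.2786, 0.1854]
tool_rot: [-180.0, 0.0, 90.0]
force: [0.2, -0.0, -6.2]
grip_width: 0.044
grasp_force: 39.3
```

```bash
python3 - <<'E'
from h import *
a=viewer.read_camera("scene")[:,:,::-1]
print(env.get_obs()["tool_pos"])
cv2.imwrite("pics/c8.png",cv2.resize(a[110:250,340:500],(640,560)))
E
```

```text
[0.45586195 0.27878988 0.1858131 ]
```

View pics/c8.png

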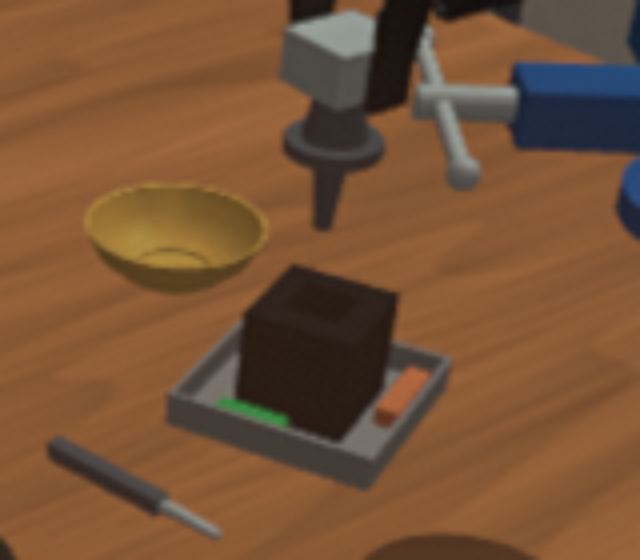

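The tang tip is at crop (323,228) and the hole centre at (325,304).

```bash
python3 -c "
from h import *
print(at('scene',(421.25,186),.065),at('scene',(420.75,166.7),.1117))"
```

```text
[0.46007994 0.28256337 0.065     ] [0.45832798 0.27500591 0.1117    ]
```

Emit:
apply_moves:
  moves:
    - [0.028,0.005,0.0,0,0,0,0.2]
    - [0.028,0.005,0.08,0,0,0,0.2]
    - [0.028,0.005,0.16,0,0,0,0.2]
    - [0.028,0.005,0.21,0,0,0,0.2]
    - [0.028,0.005,0.26,0,0,0,0.2]
    - [0.028,0.005,0.31,0,0,0,0.2]
    - [0.028,0.005,0.36,0,0,0,0.2]
    - [0.028,0.005,0.4,0,0,0,0.2]
    - [0.028,0.005,0.43,0,0,0,0.2]
    - [0.028,0.005,0.43,0,0,0,0.2]
    - [0.028,0.005,0.43,0,0,0,0.2]

```text
time_s: 32.2
tool_pos: [0.4568, 0.2847, 0.1001]
tool_rot: [180.0, -0.0, 90.0]
force: [0.5, -0.2, -6.3]
grip_width: 0.0437
grasp_force: 39.3
```

Emit:
apply_moves:
  moves:
    - [0,0,0.018,0,0,0,0.2]
    - [0,0,0.018,0,0,0,0.2]
    - [0,0,0.018,0,0,0,0.8]
    - [0,0,0.018,0,0,0,0.8]
    - [0,0,0.018,0,0,0,0.8]
    - [0,0,0.018,0,0,0,0.8]
    - [0,0,0.018,0,0,0,0.8]
    - [0,0,-0.1,0,0,0,0.8]
    - [0,0,-0.3,0,0,0,0.8]
    - [0,0,-0.5,0,0,0,1]
    - [-0.1,0,-0.55,0,0,0,1]
    - [-0.3,0,-0.55,0,0,0,1]
    - [-0.5,0.02,-0.55,0,0,0,1]
    - [-0.7,0.03,-0.55,0,0,0,1]
    - [-0.9,0.04,-0.55,0,0,0,1]
    - [-1,0.04,-0.55,0,0,0,1]
    - [-1,0.04,-0.55,0,0,0,1]

```text
time_s: 33.9
tool_pos: [0.4649, 0.0806, 0.2098]
tool_rot: [-180.0, 0.1, 89.7]
force: [-0.4, 0.5, 0.3]
grip_width: 0.0873
grasp_force: 0.0
```

```bash
cat > cup.py <<'E'
from ov import *
from scipy.optimize import minimize
def hullmask(n,x,y,z0):
    P=np.vstack([circ(x,y,z0,.03),circ(x,y,z0+.032,.03),circ(x,y,z0+.042,.026),circ(x,y,z0+.048,.018)])
    m=np.zeros((480,640),np.uint8); h=cv2.convexHull(np.float32(proj(n,P)))
    cv2.fillConvexPoly(m,np.int32(np.round(h*16)),1,cv2.LINE_8,4); return m>0
def fit(n,im,x,y,z0):
    hsv=cv2.cvtColor(im,cv2.COLOR_BGR2HSV); roi=hullmask(n,x,y,z0)
    roi=cv2.dilate(roi.astype(np.uint8),np.ones((19,19)))>0
    Y=(hsv[...,0]>16)&(hsv[...,0]<32)&(hsv[...,1]>120)&(hsv[...,2]>70)&roi
    best=min(((np.sum(hullmask(n,x+a,y+b,z0)^Y),x+a,y+b) for a in np.arange(-.012,.0121,.001) for b in np.arange(-.012,.0121,.001)))
    print(n,Y.sum(),best)
if __name__=="__main__":
    for n in("top","scene"): fit(n,cv2.imread(f"pics/{n}0.png"),.466,.023,.008)
E
python3 cup.py
python3 - <<'E'
from h import *
a=viewer.read_camera("scene")[:,:,::-1]
print(env.get_obs()["tool_pos"])
cv2.imwrite("pics/c9.png",a)
b=viewer.read_camera("top")[:,:,::-1]; cv2.imwrite("pics/t9.png",b)
E
```

```text
top 1015 (np.int64(29), np.float64(0.463), np.float64(0.025000000000000012))
scene 964 (np.int64(59), np.float64(0.462), np.float64(0.028000000000000014))
[0.46478803 0.08330404 0.20991859]
```

Emit:
apply_moves:
  moves:
    - [-0.2,-0.01,0,0,0,0,1]
    - [-0.29,-0.01,0,0,0,0,1]
    - [-0.29,-0.01,0.1,0,0,0,1]
    - [-0.29,-0.01,0.3,0,0,0,1]
    - [-0.29,-0.01,0.5,0,0,0,1]
    - [-0.29,-0.01,0.6,0,0,0,1]
    - [-0.29,-0.01,0.65,0,0,0,1]
    - [-0.29,-0.01,0.65,0,0,0,1]
    - [-0.29,-0.01,0.65,0,0,0,1]

```text
time_s: 34.9
tool_pos: [0.4637, 0.0274, 0.081]
tool_rot: [179.9, -0.0, 90.1]
force: [-0.1, -0.1, 0.4]
grip_width: 0.0867
grasp_force: 0.0
```

Emit:
apply_moves:
  moves:
    - [-0.005,0,0.1,0,0,0,1]
    - [-0.005,0,0.2,0,0,0,1]
    - [-0.005,0,0.28,0,0,0,1]
    - [-0.005,0,0.33,0,0,0,1]
    - [-0.005,0,0.33,0,0,0,1]
    - [-0.005,0,0.33,0,0,0,0.4]
    - [-0.005,0,0.33,0,0,0,0.4]
    - [-0.005,0,0.33,0,0,0,0.4]
    - [-0.005,0,0.33,0,0,0,0.4]
    - [-0.005,0,0.33,0,0,0,0.4]
    - [-0.005,0,0.33,0,0,0,0.4]
    - [-0.005,0,0.33,0,0,0,0.4]
  grip_force: 15

```text
time_s: 36.1
tool_pos: [0.4632, 0.0254, 0.0144]
tool_rot: [180.0, 0.0, 90.0]
force: [-0.6, -1.1, 4.9]
grip_width: 0.0601
grasp_force: 15.0
```

Emit:
apply_moves:
  moves:
    - [0,0,-0.08,0,0,0,0.4]
    - [0,0,-0.22,0,0,0,0.4]
    - [0,0,-0.4,0,0,0,0.4]
    - [0,0,-0.6,0,0,0,0.4]
    - [0,0,-0.8,0,0,0,0.4]
    - [-0.02,0.02,-0.9,0,0,0,0.4]
    - [-0.1,0.1,-0.93,0,0,0,0.4]
    - [-0.22,0.21,-0.93,0,0,0,0.4]
    - [-0.36,0.35,-0.93,0,0,0,0.4]
    - [-0.5,0.48,-0.93,0,0,0,0.4]
    - [-0.64,0.62,-0.93,0,0,0,0.4]
    - [-0.78,0.75,-0.93,0,0,0,0.4]
    - [-0.87,0.84,-0.93,0,0,0,0.4]
    - [-0.91,0.88,-0.93,0,0,0,0.4]
    - [-0.91,0.88,-0.93,0,0,0,0.4]
    - [-0.91,0.88,-0.93,0,0,0,0.4]
    - [-0.91,0.88,-0.93,0,0,0,0.4]

```text
time_s: 37.8
tool_pos: [0.6382, -0.1545, 0.2002]
tool_rot: [-180.0, -0.0, 90.2]
force: [-0.8, 0.1, 0.2]
grip_width: 0.0603
grasp_force: 15.0
```

```bash
python3 - <<'E'
from h import *
a=viewer.read_camera("scene")[:,:,::-1]
print(env.get_obs()["tool_pos"],env.get_obs()["grip_width"])
cv2.imwrite("pics/c10.png",cv2.resize(a[160:400,180:400],(550,600)))
for n in ("top","scene"):
  im=cv2.imread({"top":"pics/t9.png","scene":"pics/c9.png"}[n])
for k in ("domed_head",):
  m=masks_of("scene",k)[0]; ys,xs=np.where(m["pixels"]); 
  for r in range(ys.min(),ys.max()+1,4):
    c=xs[ys==r]; print(r,c.min(),c.max(),end="; ")
E
```

```text
[ 0.63832467 -0.15473928  0.20035368] 0.060286125482443345
281 276 280; 285 268 289; 289 265 292; 293 264 293; 297 264 294; 301 264 293; 305 265 293; 309 266 293; 313 265 296; 317 263 298; 321 263 298; 325 263 296; 329 265 294; 333 270 288;
```

View pics/c10.png

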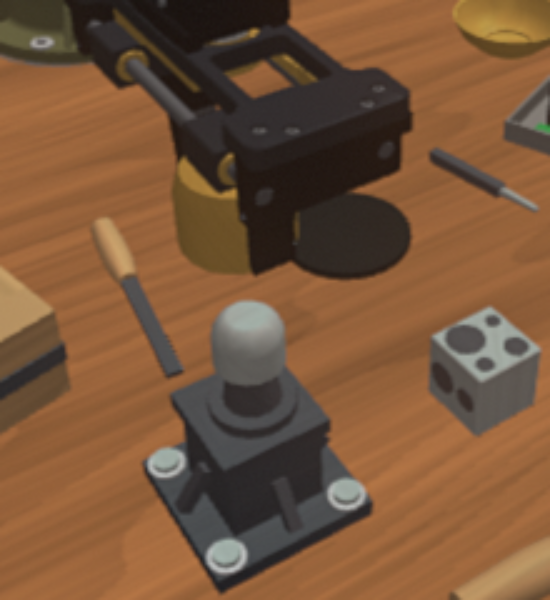

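The cup is held upright above the dome (dome columns 264–294, cup columns ~250–300). I'll compare both with model projections.

```bash
python3 - <<'E'
from ov import *
x,y,z=.6397,-.1565,.123
q=proj("scene",np.vstack([circ(x,y,z-.014,.02),circ(x,y,z,.02),circ(x,y,z+.02,.01)])); print("dome model",q.min(0),q.max(0))
q=proj("scene",np.vstack([circ(.6383,-.1547,.194,.03),circ(.6383,-.1547,.226,.03)])); print("cup model",q.min(0),q.max(0))
print(at("scene",(279,300),.123),at("scene",(280,300),.123))
E
```

```text
dome model [262.22191483 281.02875334] [292.79803325 315.70641605]
cup model [247.60822784 219.69714377] [298.6351067  270.33855093]
[ 0.64537792 -0.15713439  0.123     ] [ 0.64611299 -0.15603632  0.123     ]
```

Emit:
apply_moves:
  moves:
    - [-0.009,0.005,0.0,0,0,0,0.4]
    - [-0.009,0.005,0.08,0,0,0,0.4]
    - [-0.009,0.005,0.16,0,0,0,0.4]
    - [-0.009,0.005,0.22,0,0,0,0.4]
    - [-0.009,0.005,0.27,0,0,0,0.4]
    - [-0.009,0.005,0.32,0,0,0,0.4]
    - [-0.009,0.005,0.37,0,0,0,0.4]
    - [-0.009,0.005,0.41,0,0,0,0.4]
    - [-0.009,0.005,0.45,0,0,0,0.4]
    - [-0.009,0.005,0.465,0,0,0,0.4]
    - [-0.009,0.005,0.465,0,0,0,0.4]

```text
time_s: 39.0
tool_pos: [0.6396, -0.1582, 0.1064]
tool_rot: [-180.0, -0.0, 90.0]
force: [0.8, 0.0, -0.3]
grip_width: 0.0603
grasp_force: 15.0
```

Next I'll lower the last ~2 mm, release, lift, and back away.

Emit:
apply_moves:
  moves:
    - [0,0,0.01,0,0,0,0.4]
    - [0,0,0.01,0,0,0,0.4]
    - [0,0,0.01,0,0,0,1]
    - [0,0,0.01,0,0,0,1]
    - [0,0,0.01,0,0,0,1]
    - [0,0,0.01,0,0,0,1]
    - [0,0,0.01,0,0,0,1]
    - [0,0,-0.05,0,0,0,1]
    - [0,0,-0.15,0,0,0,1]
    - [0,0,-0.35,0,0,0,1]
    - [0,0,-0.6,0,0,0,1]
    - [0,0,-0.7,0,0,0,1]
    - [-0.2,-0.2,-0.7,0,0,0,1]
    - [-0.4,-0.4,-0.7,0,0,0,1]
    - [-0.6,-0.6,-0.7,0,0,0,1]
    - [-0.8,-0.8,-0.7,0,0,0,1]
    - [-1,-0.8,-0.7,0,0,0,1]
    - [-1,-0.8,-0.7,0,0,0,1]
    - [-1,-0.8,-0.7,0,0,0,1]

```text
time_s: 40.9
tool_pos: [0.4784, -0.3613, 0.2476]
tool_rot: [180.0, 0.1, 89.7]
force: [-0.6, 0.1, -1.1]
grip_width: 0.0872
grasp_force: 0.0
```

```bash
python3 - <<'E'
from cup import *
for n in("scene","top"):
    im=viewer.read_camera(n)[:,:,::-1].copy(); cv2.imwrite(f"pics/{n}11.png",im)
    fit(n,im,.639,-.157,.098)
    for k in ("oblong_head","square_head","dapping_mid","punch_mid"):
        print(k,[(x["location"],round(x["conf"],2)) for x in boxes_of(n,k)[:1]])
a,b=cv2.imread("pics/scene11.png"),cv2.imread("pics/top11.png")
cv2.imwrite("pics/fin.png",np.vstack([cv2.resize(a[120:400,90:530],(600,382)),np.hstack([cv2.resize(b[240:370,90:240],(250,217)),cv2.resize(b[150:280,330:540],(350,217))])]))
E
```

```text
scene 1955 (np.int64(120), np.float64(0.638), np.float64(-0.156))
oblong_head [([148.7, 270.4], 0.88)]
square_head [([419.0, 169.3], 0.73)]
dapping_mid [([371.0, 306.6], 0.96)]
punch_mid [([370.7, 230.7], 0.66)]
top 1241 (np.int64(91), np.float64(0.639), np.float64(-0.16))
oblong_head [([494.2, 295.9], 0.82)]
square_head [([144.8, 305.0], 0.72)]
dapping_mid [([318.6, 194.2], 0.91)]
punch_mid [([318.4, 193.7], 0.74)]
```

View pics/fin.png

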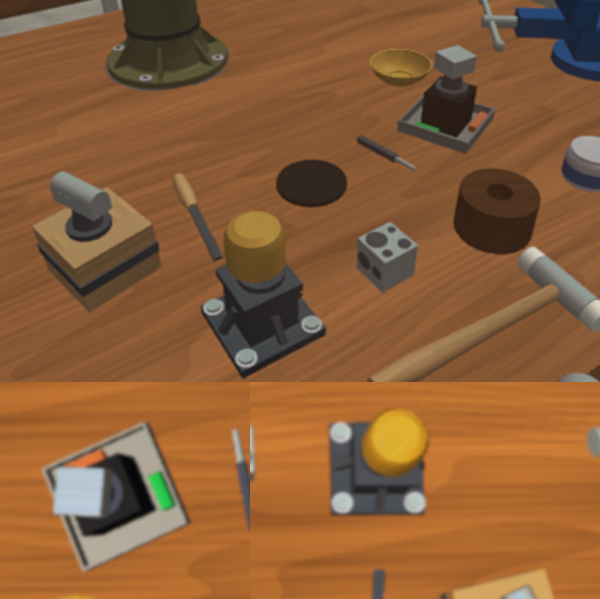

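The final view shows all three stakes upright in the right sockets and the cup seated over the dome. The dapping block and punch haven't moved.

```bash
python3 -c "
from cell import env
print(env.sign_off())"
```

```text
the job is handed in; nothing more can be done
None
```

I handed the job in at about 41 s of the 128 s allowed: domed stake in the iron holder with the cup over it, square stake in the tray, oblong stake in the oak block, and the dapping block and punch where they were; the last pictures show every stake upright, but the hand-in returned no verdict.

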